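Slide the vial rack home on the autosampler

ROBOT

A 7-joint arm with a two-finger parallel gripper is mounted at the origin on the work surface. World frame = base frame: x ahead of the robot, y to its left, z up, the work surface at z = 0. Lengths are in m, angles in degrees, forces in N, time in s.
With the tool pointing down it reaches from about 0.35 to 0.9 m from the base axis. Payload 7.2 kg.
Tool frame: the origin (TCP) lies between the finger pads; the fingertips stand ahead of it and the grasp point (between the pads) lies 5 mm behind it (arm.tip_extent is the z of the fingertips in the tool frame, in m); z points along the fingers, y is the line along which they close (so a half turn about z gives the same grasp; the last joint's range is limited). The gripper opens to 85 mm and grips with 20 to 120 N. Pads are 22 mm wide; open, the fingers measure 114 mm over their backs; the gripper's body (76 mm by 85 mm) begins 54 mm behind the grasp point. The pads swing forward as they close: fully open they stand 13 mm farther back than shut.
Start: joints at [67.769, 23.554, -0.728, 91.456, 0.321, 64.991, -4.71], TCP at [0.196, -0.593, 0.245] pointing down, gripper open.
Joint ranges: [-169.25, 169.25], [-16.82, 113.86], [-84.01, 82.57], [7.8, 145.47], [-59.2, 239.2], [7.22, 106.19], [-163.78, 163.78]. Speed limits (degrees/s): [136.94, 136.94, 172.46, 172.46, 180, 180, 180].

INTERFACE

Orientations are given as [roll, pitch, yaw] about the fixed x, y, z axes, in that order (R = Rz(yaw) Ry(pitch) Rx(roll)).
In Python, from bench import arm gives the robot as it stands. The module is installed in compiled form; this text tells all that it offers.
- The arm moves only by the tool carry_out, never from a script. Its argument "commands" is text: rows parted by semicolons, each of 6 numbers parted by spaces: the shift along the world's x, y, z in cm, then the turn, a rotation vector about the world's x, y, z in rad. A call has 1 to 12 rows; each row is the pose to reach, as a shift and turn from the pose commanded when the call began; what a row does not reach only later rows make up. A row lasts 1/12 s, in which the tool goes at most 41.7 mm and 7.16 degrees, less where a joint would pass 70% of its speed; a pose out of reach is approached as far as the arm can. A call with a gripper value outside its range is refused whole. "jaw" is the opening, from 0 (shut) to 1 (fully open), set as the call begins (left out, the last holds). The fingers move at their own pace and stop on an object; "force" is the grip in N (left out, the last holds). Time passes only in rows, so rows that repeat a pose let the fingers close. It gives the time, the measured TCP pose, the force, the opening and the grip force at its end, in the units of the state.
- arm.sense(): the state, without advancing time (a new reading comes with each control period).
- arm.camera(name): name is "side" or "top"; returns the picture (420x560x3 uint8, red, green, blue); there is no depth.
- arm.camera_info(name): a dict with "fx", "fy", "cx", "cy" (pixels), "k1" (the pictures are not rectified: a ray, as slopes to the right and down, at radius r is drawn at 1 + k1 r^2 times it, then the intrinsics apply), "T" (4x4, takes a point from camera to world coordinates). Camera axes: x right, y down, z forward; pixel columns grow to the right and rows downward; lengths in m; the calibration is good to about 2 mm. A picture is of the moment at which its call begins. camera_info takes no time and is no camera call.
- arm.finish_job(): hands the job in; it is judged then, once.
The state is a dict: "time": time; "joints": joint angles; "qvel": joint speeds; "joint_torque": joint torques, N m; "ee_pos": TCP position; "ee_rot": TCP orientation; "wrist_force": force on the tool from outside, world axes, zero at the start; "torque": the same for the moment, N m; "width": finger opening in m; "grip_force": force on a finger pad.
Only numpy, scipy, OpenCV 4.12 (cv2) and the standard library are available. Lean on these libraries where they do the work, as an engineer would, in place of code of your own. Each camera call takes 0.05 s, during which the arm holds its last target. There are 200 camera calls.

TASK

One of the two vial racks on the autosampler still stands out at the loading end of its lane. With a closed fingertip against the upright flange on its near end, push it gently along its rails until you feel it drop into the locating notches, then stop before you force it and move clear. Only push it: do not lift the rack or its vials, and leave the rack that is already home and everything else as they are.

Things in the scene. Friction and masses are not known exactly. Their poses are not given: they have to be found in the camera images.
- rack: The rack to push: white plastic, 200 long (its x axis), 72 wide, 43 high, 0.45 to 0.78 kg plus four vials, 100 to 170 mm short of home in one of two parallel lanes. Origin: centre of the underside of its feet, 34 above the table before the drop. Its x axis points along the lane, the way it must go (to the white sampler column). Plate 9 to 15 up, x -97 to 98; 5 x 2 square cells 15 to 43 up, x -52 to 86.
- push_face (a point): Centre of the flat outer face of the rack's push flange, an upright tab 56 wide, 18 high at its near end (x -102, y 0, z 17 of the rack; the face looks along the rack's -x). Axes as the rack's. 51 above the table before the drop, 46 after. A closed gripper pointing down fits in the open lane behind it with its tips 42 above the table. Over 40 N on the rack damages its feet and fails.
- home (a point): Fixed point on the lane of the rack to push: where the rack's origin lies when home, 29 above the table; axes as the rack's (x along the lane, the way in). Here all four feet fall together into notches and the rack sinks 5, level; the notches' front walls then stop it (play up to 1.5 each way) and the push needed rises steeply.
- lane: The lane of the rack to push: aluminium channel 84 wide, 420 long on a grey deck 12 thick, fixed. Origin under its middle, 12 above the table; x the way in; home is at its x 60. Rail tops 34 above the table, side guides 75 apart with tops 48 above it. Sliding takes 1 to 3 N. Pushed faster than about 60 mm/s it slams into the notch walls with over 40 N. The rails run on 45 past home to a rubber buffer.
- rack_full: The other rack, the same in every way, in the other lane 104 mm to one side (centre to centre), already home in its notches with two vials: to be left alone. Axes and origin as the first rack's.
- vial_1: Capped glass vial 1 of 4 standing loose in a cell of the rack to push: 22.5 diameter, 46 high, origin under its centre, 15 above the rack's origin; its top is 61 above the rack's origin. Rack cell x 71, y -13.5 mm.
- vial_2: Capped glass vial 2 of 4 standing loose in a cell of the rack to push: 22.5 diameter, 46 high, origin under its centre, 15 above the rack's origin; its top is 61 above the rack's origin. Rack cell x 44, y 13.5 mm.
- vial_3: Capped glass vial 3 of 4 standing loose in a cell of the rack to push: 22.5 diameter, 46 high, origin under its centre, 15 above the rack's origin; its top is 61 above the rack's origin. Rack cell x -10, y -13.5 mm.
- vial_4: Capped glass vial 4 of 4 standing loose in a cell of the rack to push: 22.5 diameter, 46 high, origin under its centre, 15 above the rack's origin; its top is 61 above the rack's origin. Rack cell x -37, y 13.5 mm.
- spare_vial: Bystander: capped glass vial like those in the racks (22.5 diameter, 46 high), standing alone on the table beside the deck; origin under its centre.
- cartridge: Bystander: steel cartridge with a black cap, 30 diameter, 88 high, standing on the table on the other side of the deck; origin under its centre.
- beaker: Bystander: open glass beaker, 70 diameter, 90 high, on the table to the right; origin under its centre.
- reagent: Bystander: amber bottle with a black cap, 60 diameter, 125 high, on the table to the right; origin under its centre.
- septa_box: Bystander: flat carton 93 x 68 x 43 high on the table to the left; origin under its centre.
- spanner: Bystander: small steel spanner, 140 long, lying flat on the table to the left near the robot.
Things that resemble listed ones, but are neither listed nor needed, are in the scene too. What is shaped like the rack but red is not meant.

How it is judged (in metres and radians):
On the way, in this order (a step that is already met when the one before it is completed fails the run):
1. the fingers push the rack along its rails towards the notches (contact force between the fingers and rack above 0.2 N and x of rack in the frame of home between -0.05 and -0.004 m and z of rack in the frame of home above 0.003 m).
2. the rack drops into its locating notches (x of rack in the frame of home between -0.004 and 0.004 m and y of rack in the frame of home between -0.004 and 0.004 m and z of rack in the frame of home below 0.002 m and angle between rack's own z axis and vertical below 0.02 rad), for 0.2 s.
At the end, for the whole second after the job is handed in: The rack is at rest and level (within 0.02 rad) in its notches: its origin within 4 mm of home along and across the lane and less than 2 mm above it; its four vials stand upright in their cells (all of step 2 and linear speed of rack below 0.01 m/s and z of each of vial_1, vial_2, vial_3, vial_4 in the frame of rack below 0.018 m and angle between each of vial_1, vial_2, vial_3, vial_4's own z axis and vertical below 0.15 rad); the robot touches nothing.
It fails at once if the rack is lifted more than 10 mm off its seat or tipped more than 0.12 rad (z of rack in the frame of home above 0.015 m or angle between rack's own z axis and vertical above 0.12 rad).
It fails at once if the rack is forced: the fingers push it with more than 40 N (contact force between the fingers and rack above 40 N).
It fails at once if a vial is lifted or knocked out of the rack (z of any of vial_1, vial_2, vial_3, vial_4 in the frame of rack above 0.027 m or angle between any of vial_1, vial_2, vial_3, vial_4's own z axis and vertical above 0.4 rad).
It fails at once if the rack that is already home is moved more than 8 mm (distance of rack_full from where it was at the start of the episode above 0.008 m).
It fails at once if a bystander is moved more than 30 mm or knocked over (distance of any of spare_vial, cartridge, beaker, reagent, septa_box, spanner from where it was at the start of the episode above 0.03 m or angle between any of spare_vial, cartridge, beaker, reagent, septa_box, spanner's own z axis and vertical above 0.5 rad).
It also fails if it takes over 35 s, if anything falls off the work surface, if the arm or the gripper's body presses on something with over 40 N, if the wrist force passes 120 N, or if a joint passes its speed limit or range.

## Working session

There is one attempt and no reset: what is moved stays moved. The work goes in short steps, Python scripts to look and compute and a tool call to move; the robot and the scene stay as the last step left them, time stands still between calls to the robot, and variables do not carry over. Pictures are saved under pics/ and viewed, at most 10 in all, crops included, and the job is handed in when it is done.

Besides the shell and the picture viewer there is one more tool, called as name(argument=value, ...) on one line, values as JSON. carry_out: Moves the arm, as the interface text tells. Its arguments: {"type":"object","properties":{"commands":{"type":"string"},"jaw":{"type":"number"},"force":{"type":"number"}},"required":["commands"]}

```bash
mkdir -p pics; cat > h.py <<'E'
import numpy as np, cv2
from bench import arm
def snap(n,f):
    im=arm.camera(n); cv2.imwrite('pics/'+f,im[:,:,::-1]); return im
def ray(n,u,v):
    c=arm.camera_info(n); d=np.array([(u-c['cx'])/c['fx'],(v-c['cy'])/c['fy']]); s=d.copy()
    for _ in range(20): s=d/(1+c['k1']*(s@s))
    T=np.array(c['T']); return T[:3,3],T[:3,:3]@np.array([s[0],s[1],1])
def onz(n,u,v,z):
    o,d=ray(n,u,v); return o+d*(z-o[2])/d[2]
def tri(a,b):
    (o1,d1),(o2,d2)=ray(*a),ray(*b); t=np.linalg.lstsq(np.c_[d1,-d2],o2-o1,rcond=None)[0]
    p,q=o1+d1*t[0],o2+d2*t[1]; return (p+q)/2,np.linalg.norm(p-q)
def proj(n,P):
    c=arm.camera_info(n); T=np.array(c['T']); p=T[:3,:3].T@(np.array(P)-T[:3,3]); s=p[:2]/p[2]; s=s*(1+c['k1']*(s@s))
    return s*[c['fx'],c['fy']]+[c['cx'],c['cy']]
E
python3 - <<'E'
from h import *
snap('side','s0.png');snap('top','t0.png')
print(arm.sense(),arm.tip_extent)
for n in('side','top'):print(arm.camera_info(n))
E
```

```text
{'time': 0.1, 'joints': array([67.76883451, 23.5956099 , -0.72937972, 91.49881979,  0.32136232,
       64.99019968, -4.70876713]), 'qvel': array([ 0.05132148, -0.17787235, -0.05708167, -0.05607509, -0.10710358,
       -0.09881891,  0.05131299]), 'joint_torque': array([ 3.75667296e-03, -6.01821113e+01,  6.84734937e-01, -3.00082397e+01,
        1.39521580e-02,  6.52490126e-03,  5.50747620e-05]), 'ee_pos': array([ 0.1963302 , -0.59291862,  0.24453824]), 'ee_rot': array([-1.79917625e+02,  5.86691682e-03,  1.83270920e+01]), 'wrist_force': array([-0.41988089, -0.30892666, -0.92957742]), 'torque': array([ 0.02968856, -0.02242106, -0.01549068]), 'grip_force': 0.0, 'width': 0.08544798105214356} 0.014
{'fx': 466.7520315804258, 'fy': 466.7520315804258, 'cx': 280.4087058304575, 'cy': 203.49051387098018, 'k1': -0.11764526142703981, 'T': array([[-0.9107034 , -0.27804184,  0.30547021,  0.03464619],
       [-0.41301998,  0.60254695, -0.68289946,  1.06699533],
       [ 0.00581448, -0.74808416, -0.66357839,  1.07549839],
       [ 0.        ,  0.        ,  0.        ,  1.        ]])}
{'fx': 488.61883047760364, 'fy': 488.61883047760364, 'cx': 276.68650413148174, 'cy': 214.7591276806065, 'k1': -0.15176698690883048, 'T': array([[ 0.01106431, -0.98556436,  0.16893928,  0.26612477],
       [-0.99991832, -0.01198608, -0.00443737, -0.00798708],
       [ 0.00639824, -0.16887638, -0.98561647,  1.33672174],
       [ 0.        ,  0.        ,  0.        ,  1.        ]])}
```

View pics/s0.png

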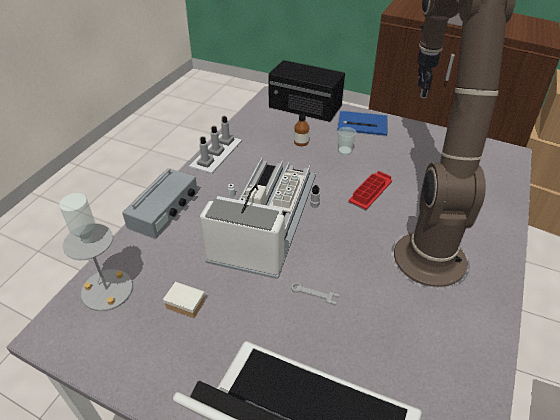

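View pics/t0.png

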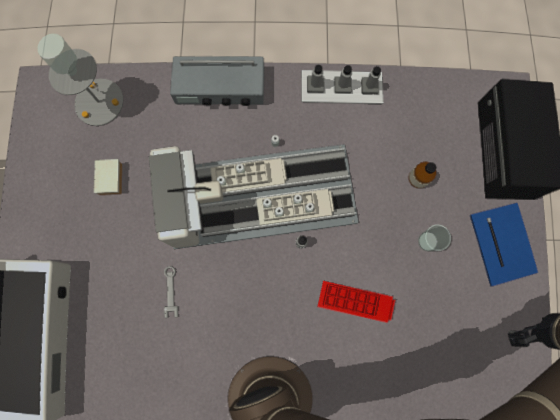

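Top view: candidates are the white rack with 4 vials at (295,206), standing right of (away from) the column, the white home rack with 2 vials at (250,173), and the red rack at (356,300). I choose the white one at (295,206). The column is at the left (+y), and the near-end flange is at about (332,205). I'll check it in a close crop.

```bash
python3 - <<'E'
from h import *
a=cv2.imread('pics/t0.png')[135:255,180:370]; cv2.imwrite('pics/tc.png',cv2.resize(a,None,fx=4,fy=4,interpolation=cv2.INTER_CUBIC))
a=cv2.imread('pics/s0.png')[150:250,200:340]; cv2.imwrite('pics/sc.png',cv2.resize(a,None,fx=5,fy=5,interpolation=cv2.INTER_CUBIC))
E
```

```text
(no output)
```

View pics/tc.png

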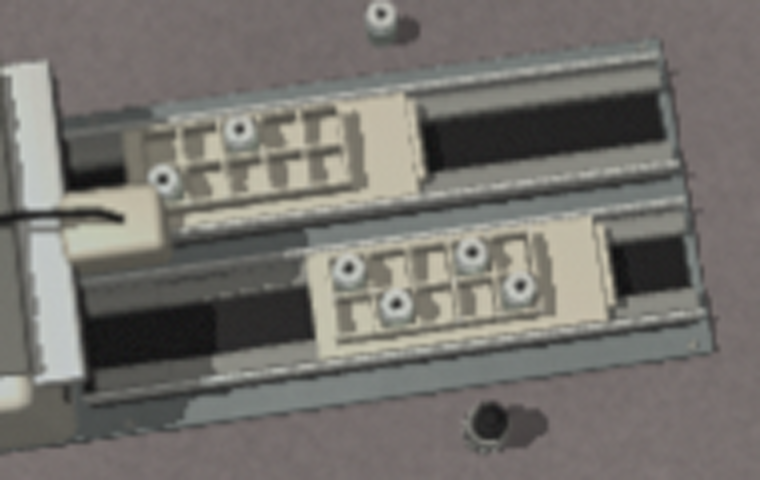

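View pics/sc.png

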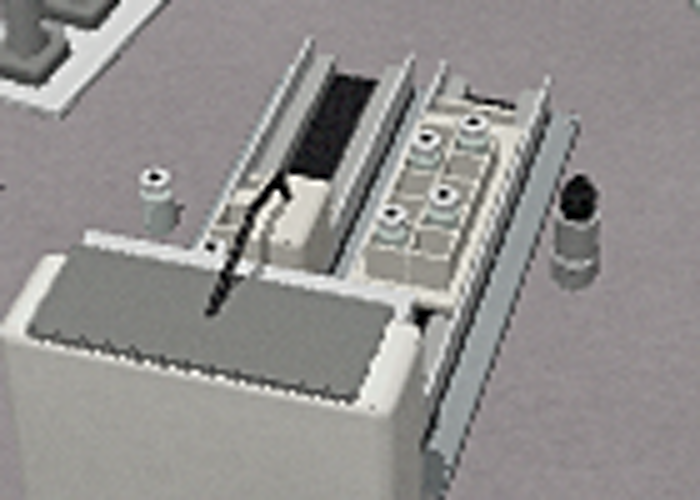

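The crops confirm the choice. The rack has four vials, at top-crop (348,268), (396,303), (472,252) and (520,287), and its cell pattern matches the text. Its flange is at crop (610,262), with open lane to its right.

```bash
python3 - <<'E'
from h import *
t=np.array([(348,268),(396,303),(472,252),(520,287)])/4+[180,135]; s=np.array([(390,215),(443,197),(427,140),(473,125)])/5+[200,150]
L=np.array([(71,-13.5),(44,13.5),(-10,-13.5),(-37,13.5)])/1e3
P=[]
for a,b in zip(t,s):
    p,e=tri(('top',*a),('side',*b)); print(p.round(4),round(e,4),onz('top',*a,.095).round(4)); P.append(onz('top',*a,.095)[:2])
P=np.array(P); A=L-L.mean(0);B=P-P.mean(0)
U,S,V=np.linalg.svd(A.T@B); R=(U@np.diag([1,np.linalg.det(U@V)])@V).T
o=P.mean(0)-R@L.mean(0); x=R[:,0];y=R[:,1]
print('yaw',np.degrees(np.arctan2(x[1],x[0])),'o',o,'res',(P-(L@R.T+o)).round(4).tolist())
def lane(uv,z):
    p=onz('top',uv[0]/4+180,uv[1]/4+135,z)[:2]; return np.round([(p-o)@x,(p-o)@y],4),p.round(4)
for nm,uv,z in [('flange top L',(605,222),.06),('flange top R',(617,316),.06),('full flange',(415,96),.055),('full flange',(425,188),.055),
 ('ch end a',(655,42),.048),('chan end b',(678,165),.048),('ch end c',(688,200),.048),('ch d',(703,315),.048),('full vial a',(240,130),.09),('full vial b',(163,180),.09),('deck corner',(714,350),.012)]: print(nm,*lane(uv,z))
print('face',o-.102*x, 'angles: tool y..')
E
```

```text
[0.5139 0.0123 0.093 ] 0.0027 [0.5122 0.0119 0.095 ]
[ 0.4907 -0.0193  0.0927] 0.0015 [ 0.4895 -0.0194  0.095 ]
[ 0.5244 -0.0684  0.094 ] 0.0008 [ 0.5238 -0.0684  0.095 ]
[ 0.5029 -0.0996  0.0915] 0.0024 [ 0.501  -0.0996  0.095 ]
yaw 98.34231574848175 o [ 0.50909886 -0.06070529] res [[0.0, 0.0004], [0.0002, -0.0003], [-0.0001, 0.0002], [-0.0001, -0.0003]]
flange top L [-0.1039 -0.0289] [ 0.5527 -0.1593]
flange top R [-0.102   0.0354] [ 0.4889 -0.1668]
full flange [ 0.0101 -0.1337] [ 0.6399 -0.0313]
full flange [ 0.0123 -0.0691] [ 0.5757 -0.0385]
ch end a [-0.16   -0.1526] [ 0.6833 -0.1969]
chan end b [-0.1615 -0.0641] [ 0.596  -0.2112]
ch end c [-0.1643 -0.0391] [ 0.5716 -0.2176]
ch d [-0.1616  0.0406] [ 0.4924 -0.2265]
full vial a [ 0.1298 -0.116 ] [0.6051 0.0845]
full vial b [ 0.184  -0.0892] [0.5706 0.1343]
deck corner [-0.1722  0.0604] [ 0.4743 -0.2398]
face [ 0.52389773 -0.16162602] angles: tool y..
```

carry_out(commands="1 1.2 0 0 0 0.06;3.2 3.9 0 0 0 0.16;5.4 6.6 0 0 0 0.26;7.6 9.3 0 0 0 0.36;9.8 12 0 0 0 0.46;12 14.7 0 0 0 0.56;14.2 17.4 0 0 0 0.66;16.4 20.1 0 0 0 0.76;18.6 22.8 0 0 0 0.86;20.8 25.5 0 0 0 0.96;23 28.1 0 0 0 1.06;25 30.5 0 0 0 1.16", jaw=0, force=60)

```text
time: 1.1
ee_pos: [0.4474, -0.2864, 0.2452]
ee_rot: [-180.0, -0.0, 85.1]
wrist_force: [1.0, -0.4, 0.2]
width: 0.0001
grip_force: 0.0
```

carry_out(commands="2 2.4 0 0 0 0.08;4 4.8 -1 0 0 0.16;6 7.2 -3 0 0 0.236;7.5 9 -5 0 0 0.236;8.2 9.9 -7 0 0 0.236;8.2 9.9 -9 0 0 0.236;8.2 9.9 -10 0 0 0.236;8.2 9.9 -10 0 0 0.236")

```text
time: 1.77
ee_pos: [0.5267, -0.1891, 0.1427]
ee_rot: [-179.7, -0.1, 98.3]
wrist_force: [0.1, -0.0, -0.5]
width: 0.0
grip_force: 0.0
```

```bash
python3 - <<'E'
from h import *
s=arm.sense();print({k:s[k] for k in('time','ee_pos','ee_rot','wrist_force','width')})
a=snap('top','t1.png')[120:260,230:400];b=snap('side','s1.png')[90:250,200:370]
cv2.imwrite('pics/c1.png',np.hstack([cv2.resize(a,(400,330)),cv2.resize(b,(400,330))])[:,:,::-1])
p=s['ee_pos']+[0,0,-.014];print(proj('top',p),proj('side',p))
E
```

```text
{'time': 1.7667, 'ee_pos': array([ 0.52669055, -0.18911295,  0.14271215]), 'ee_rot': array([-1.79744918e+02, -1.23548589e-01,  9.83124523e+01]), 'wrist_force': array([ 0.08403782, -0.03527047, -0.54255837]), 'width': 1.6539889654801748e-05}
[346.16549011 194.80248361] [298.97067197 150.69812236]
```

View pics/c1.png

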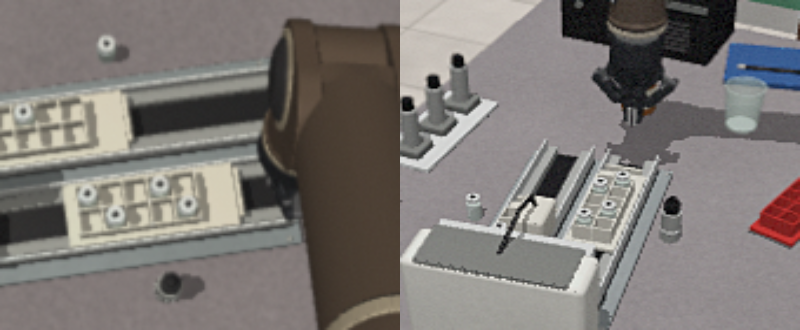

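The tip projects to side pixel (299,151), which matches the picture (about (299,149)), and it stands over the open lane behind the flange. I'll descend now.

carry_out(commands="0 0 -1 0 0 0;0 0 -2.5 0 0 0;0 0 -4 0 0 0;0 0 -5.5 0 0 0;0 0 -7 0 0 0;0 0 -8 0 0 0;0 0 -8.3 0 0 0;0 0 -8.5 0 0 0;0 0 -8.5 0 0 0;0 0 -8.5 0 0 0")

```text
time: 2.7
ee_pos: [0.529, -0.1895, 0.0611]
ee_rot: [179.9, 0.0, 98.3]
wrist_force: [-0.0, -0.8, 0.1]
width: 0.0006
grip_force: 0.0
```

carry_out(commands="0 0 -0.2 0 0 0;0 0 -0.35 0 0 0;-0.03 0.2 -0.35 0 0 0;-0.06 0.4 -0.35 0 0 0;-0.1 0.65 -0.35 0 0 0;-0.13 0.9 -0.35 0 0 0;-0.17 1.15 -0.35 0 0 0;-0.2 1.4 -0.35 0 0 0;-0.24 1.65 -0.35 0 0 0;-0.28 1.9 -0.35 0 0 0;-0.32 2.15 -0.35 0 0 0;-0.35 2.4 -0.35 0 0 0")

```text
time: 3.7
ee_pos: [0.5249, -0.1656, 0.0568]
ee_rot: [180.0, 0.0, 98.3]
wrist_force: [0.3, -2.1, 0.3]
width: 0.0002
grip_force: 0.9
```

carry_out(commands="-0.04 0.25 0 0 0 0;-0.07 0.5 0 0 0 0;-0.11 0.75 0 0 0 0;-0.15 1 0 0 0 0;-0.18 1.25 0 0 0 0;-0.22 1.5 0 0 0 0;-0.26 1.75 0 0 0 0;-0.29 2 0 0 0 0;-0.33 2.25 0 0 0 0;-0.37 2.5 0 0 0 0;-0.4 2.75 0 0 0 0;-0.44 3 0 0 0 0")

```text
time: 4.7
ee_pos: [0.5206, -0.1351, 0.0568]
ee_rot: [180.0, 0.0, 98.3]
wrist_force: [0.2, -1.6, -0.1]
width: -0.0001
grip_force: 1.0
```

carry_out(commands="-0.04 0.25 0 0 0 0;-0.07 0.5 0 0 0 0;-0.11 0.75 0 0 0 0;-0.15 1 0 0 0 0;-0.18 1.25 0 0 0 0;-0.22 1.5 0 0 0 0;-0.26 1.75 0 0 0 0;-0.29 2 0 0 0 0;-0.33 2.25 0 0 0 0;-0.37 2.5 0 0 0 0;-0.4 2.75 0 0 0 0;-0.44 3 0 0 0 0")

```text
time: 5.7
ee_pos: [0.5162, -0.1051, 0.0568]
ee_rot: [180.0, 0.0, 98.3]
wrist_force: [0.6, -3.1, 0.3]
width: -0.0003
grip_force: 1.0
```

Now I'll measure how far the rack has come and what remains to home.

```bash
python3 - <<'E'
from h import *
s=arm.sense();o=np.array([.5091,-.0607]);th=np.radians(98.34);x=np.array([np.cos(th),np.sin(th)]);y=np.array([-x[1],x[0]])
d=s['ee_pos'][:2]-o;print('tcp lane',d@x,d@y)
b=snap('side','s2.png')[150:250,200:340]; cv2.imwrite('pics/c2.png',cv2.resize(b,None,fx=5,fy=5,interpolation=cv2.INTER_CUBIC)[:,:,::-1])
E
```

```text
tcp lane -0.04493106459645993 -0.0005449080011932049
```

View pics/c2.png

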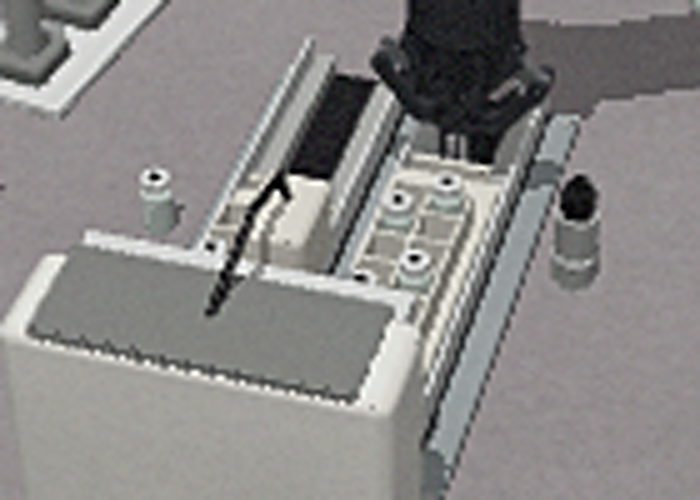

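The rack has slid level; its vials are now at crop (397,203), (447,183) and (415,260). I'll get the rack's x from those.

```bash
python3 - <<'E'
from h import *
o=np.array([.5091,-.0607]);th=np.radians(98.34);x=np.array([np.cos(th),np.sin(th)]);y=np.array([-x[1],x[0]])
for (a,b,l) in [((427,140),(397,203),3),((473,125),(447,183),4),((443,197),(415,260),2)]:
    p,q=[onz('side',u/5+200,v/5+150,.095)[:2] for u,v in (a,b)];print(l,(q-p)@x,(q-p)@y)
E
```

```text
3 0.06928608314320801 -0.0010200941187763872
4 0.06489255697396308 -0.0006818742119928617
2 0.06530279986597996 -0.0005824040878360344
```

carry_out(commands="-0.04 0.25 0 0 0 0;-0.07 0.5 0 0 0 0;-0.11 0.75 0 0 0 0;-0.15 1 0 0 0 0;-0.18 1.25 0 0 0 0;-0.22 1.5 0 0 0 0;-0.26 1.75 0 0 0 0;-0.29 2 0 0 0 0;-0.33 2.25 0 0 0 0;-0.37 2.5 0 0 0 0;-0.4 2.7 0 0 0 0;-0.43 2.9 0 0 0 0")

```text
time: 6.75
ee_pos: [0.5118, -0.0761, 0.0568]
ee_rot: [-180.0, -0.0, 98.3]
wrist_force: [1.0, -2.1, 0.2]
width: -0.0
grip_force: 1.0
```

carry_out(commands="-0.02 0.15 0 0 0 0;-0.04 0.3 0 0 0 0;-0.06 0.4 0 0 0 0")

```text
time: 7.0
ee_pos: [0.5112, -0.0721, 0.0568]
ee_rot: [-180.0, -0.0, 98.3]
wrist_force: [0.3, -1.4, 0.2]
width: -0.0004
grip_force: 1.0
```

carry_out(commands="-0.015 0.1 0 0 0 0;-0.03 0.2 0 0 0 0;-0.045 0.3 0 0 0 0")

```text
time: 7.25
ee_pos: [0.5108, -0.0693, 0.0568]
ee_rot: [180.0, 0.0, 98.3]
wrist_force: [0.2, -2.3, 0.6]
width: 0.0001
grip_force: 1.0
```

carry_out(commands="-0.015 0.1 0 0 0 0;-0.03 0.2 0 0 0 0")

```text
time: 7.42
ee_pos: [0.5105, -0.0672, 0.0568]
ee_rot: [-180.0, -0.0, 98.3]
wrist_force: [-0.2, -1.6, 0.6]
width: -0.0002
grip_force: 1.0
```

carry_out(commands="-0.015 0.1 0 0 0 0;-0.03 0.2 0 0 0 0")

```text
time: 7.58
ee_pos: [0.5102, -0.0652, 0.0567]
ee_rot: [-180.0, -0.0, 98.3]
wrist_force: [-0.1, -2.8, -0.5]
width: 0.0
grip_force: 1.0
```

carry_out(commands="-0.01 0.08 0 0 0 0;-0.02 0.15 0 0 0 0")

```text
time: 7.75
ee_pos: [0.51, -0.0637, 0.0568]
ee_rot: [-180.0, -0.0, 98.3]
wrist_force: [0.4, -2.0, 0.2]
width: 0.0
grip_force: 1.0
```

carry_out(commands="-0.01 0.08 0 0 0 0;-0.02 0.15 0 0 0 0")

```text
time: 7.92
ee_pos: [0.5097, -0.0619, 0.0567]
ee_rot: [-180.0, -0.0, 98.3]
wrist_force: [-0.2, 0.1, 0.4]
width: -0.0001
grip_force: 0.0
```

carry_out(commands="-0.01 0.08 0 0 0 0;-0.02 0.15 0 0 0 0")

```text
time: 8.08
ee_pos: [0.5096, -0.0603, 0.0568]
ee_rot: [180.0, -0.0, 98.3]
wrist_force: [-0.4, -0.4, -0.1]
width: 0.0001
grip_force: 0.0
```

The push force has vanished, as it would at a drop. I'll creep on a little to feel the notch wall.

carry_out(commands="-0.01 0.06 0 0 0 0;-0.015 0.1 0 0 0 0")

```text
time: 8.25
ee_pos: [0.5095, -0.0595, 0.0568]
ee_rot: [180.0, -0.0, 98.3]
wrist_force: [0.2, 0.4, -0.3]
width: 0.0001
grip_force: 0.0
```

carry_out(commands="-0.01 0.05 0 0 0 0;-0.015 0.1 0 0 0 0")

```text
time: 8.42
ee_pos: [0.5094, -0.0589, 0.0568]
ee_rot: [180.0, 0.0, 98.3]
wrist_force: [0.2, -1.6, -0.1]
width: -0.0
grip_force: 0.9
```

carry_out(commands="-0.01 0.05 0 0 0 0;-0.01 0.05 0 0 0 0")

```text
time: 8.58
ee_pos: [0.5092, -0.0586, 0.0568]
ee_rot: [180.0, 0.0, 98.3]
wrist_force: [0.3, -2.0, 0.2]
width: -0.0
grip_force: 0.8
```

carry_out(commands="-0.01 0.05 0 0 0 0;-0.01 0.08 0 0 0 0;-0.01 0.08 0 0 0 0")

```text
time: 8.83
ee_pos: [0.5091, -0.0577, 0.0568]
ee_rot: [-180.0, 0.0, 98.3]
wrist_force: [-0.3, -2.4, 0.3]
width: 0.0004
grip_force: 1.2
```

```bash
python3 - <<'E'
from h import *
a=snap('top','t3.png')[150:240,180:320];b=snap('side','s3.png')[160:250,220:320]
cv2.imwrite('pics/c3.png',np.hstack([cv2.resize(a,(400,257),interpolation=2),cv2.resize(b,(400,360),interpolation=2)[:257]])[:,:,::-1]) if 0 else None
A=cv2.resize(a,None,fx=3,fy=3,interpolation=2);B=cv2.resize(b,None,fx=3.6,fy=3,interpolation=2)
cv2.imwrite('pics/c3.png',np.hstack([A,B])[:,:,::-1]);print(A.shape,B.shape)
E
```

```text
(270, 420, 3) (270, 360, 3)
```

View pics/c3.png

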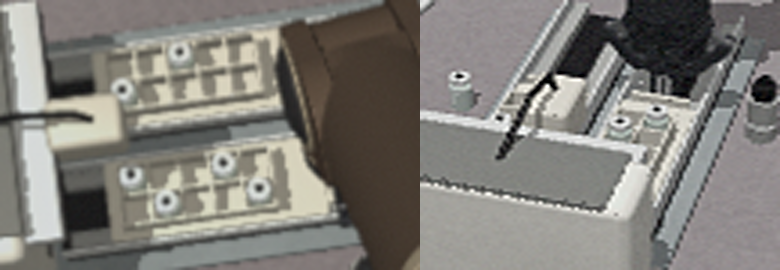

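Vials in the top crop are at (130,176), (166,202), (223,163) and (259,187). In the side crop, vial_3 is at (619,122) and vial_4 at (656,112).

```bash
python3 - <<'E'
from h import *
o=np.array([.5091,-.0607]);th=np.radians(98.34);x=np.array([np.cos(th),np.sin(th)]);y=np.array([-x[1],x[0]])
t=np.array([(130,176),(166,202),(223,163),(259,187),(123,88),(179,52)])/3+[180,150]
L=[71,44,-10,-37,71,17]
for z in(.09,.095):
  for a,l in zip(t,L):
    d=onz('top',*a,z)[:2]-o; print(z,round(d@x-l/1e3,4),round(d@y,4))
for a,b in((t[2],(619,122)),(t[3],(656,112))): print(tri(('top',*a),('side',(b[0]-420)/3.6+220,b[1]/3+160)))
d=arm.sense()['ee_pos'][:2]-o;print(d@x)
E
```

```text
0.09 0.115 -0.0122
0.09 0.1138 0.0146
0.09 0.1147 -0.0128
0.09 0.1136 0.0123
0.09 0.1122 -0.0909
0.09 0.1136 -0.1166
0.095 0.1146 -0.0112
0.095 0.1135 0.0155
0.095 0.1147 -0.0118
0.095 0.1136 0.0131
0.095 0.1118 -0.0896
0.095 0.1134 -0.1152
(array([0.5083332 , 0.04523019, 0.08809575]), np.float64(0.0027797621657628235))
(array([0.48720771, 0.01350257, 0.08529689]), np.float64(0.0010375874839154394))
0.0029100771154514653
```

The vials' triangulated height fell by about 6 mm, from 94 and 91.5 to 88 and 85. The rack is level with its home neighbour along the lane (0.114 against 0.113), so it is seated. I'll move clear.

carry_out(commands="0.05 -0.3 0 0 0 0;0.15 -1 0 0 0 0;0.3 -2 0 0 0 0;0.4 -2.5 0 0 0 0;0.4 -2.5 1.5 0 0 0;0.4 -2.5 3.5 0 0 0;0.6 -4 6 0 0 0;0.9 -6 9 0 0 0;1.2 -8 12 0 0 0;1.5 -10 14 0 0 0;1.8 -12 15 0 0 0;1.8 -12 15 0 0 0")

```text
time: 9.93
ee_pos: [0.5283, -0.1835, 0.2095]
ee_rot: [179.8, 0.2, 97.9]
wrist_force: [0.3, 0.2, -0.7]
width: -0.0
grip_force: 0.0
```

carry_out(commands="0 -3 0 0 0 0;0 -6 0 0 0 0;0 -9 0 0 0 0;0 -12 0 0 0 0;0 -15 0 0 0 0;0 -17 0 0 0 0;0 -17 0 0 0 0;0 -17 0 0 0 0")

```text
time: 10.6
ee_pos: [0.5262, -0.3488, 0.2058]
ee_rot: [-179.9, -0.1, 98.1]
wrist_force: [0.8, -0.1, 1.0]
width: -0.0001
grip_force: 0.0
```

```bash
python3 - <<'E'
from h import *
a=snap('top','t4.png')[135:255,180:370];b=snap('side','s4.png')[140:260,200:330]
cv2.imwrite('pics/c4.png',np.hstack([cv2.resize(x,None,fx=2.4,fy=2.4,interpolation=2) for x in(a,b)])[:,:,::-1])
s=arm.sense();print(s['time'],s['wrist_force'],s['ee_pos'])
E
```

```text
10.7 [ 0.47784037  0.56517225 -0.16222971] [ 0.52714334 -0.3462993   0.2063185 ]
```

View pics/c4.png

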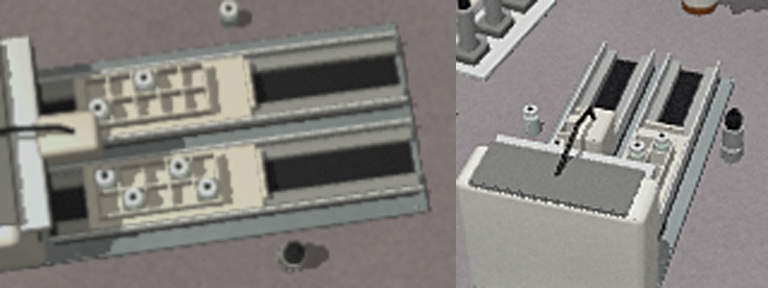

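Both racks now line up square across the lanes, with flanges at crop (252,82) and (265,178), a shift that matches the lane tilt. The vials are upright and the arm is clear.

```bash
python3 -c "
from bench import arm
print(arm.finish_job())"
```

```text
the job is handed in; nothing more can be done
None
```

I pushed the rack home until it dropped into its notches (vial tops about 6 mm lower, level with the other rack), moved the arm clear and handed the job in at about 11 s. The hand-in returned no verdict.

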